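# Share the topping pots evenly between two balance trays

## Task

Three lidded topping pots are clipped in one tray of the breakfast-buffet balance and one in the other; they look alike but do not weigh the same. Find out by feel which one must change sides so that both trays come to rest level, pull it out of its clips and press it fully home in a free seat of the other tray, feeling your way gently: never more than 45 newtons between a pot and the balance, and do not lean on the trays with the hand or tip a pot over. Finish with all four pots seated fully home, two a side, the trays level, everything let go, and nothing else on the sideboard disturbed.

Things in the scene. Friction and masses are not known exactly. Their poses are not given: they have to be found in the camera images.
- balance: two-pan portion balance. Wooden foot 150 x 340 x 16 mm; origin: centre of its underside, on the table; y from the right to the left tray, x across. Two aluminium trays, 100 (x) by 206 mm (y), centred 118 mm either side, stay horizontal and move only up and down, one rising as the other sinks. Three seats per tray, in a row along y, 66 mm apart.
- tray_left (a joint): height (m) of the left (+y) tray over level, -0.010 to 0.010 (stops); the right tray is at minus this. At 0 the trays' upper faces are 78 mm above the table. Springs pull to level: each newton (102 g) of extra load on the left lowers it 1.92 mm, so over 5.2 N (530 g) it rests on the stop. A tray gives way likewise under a pot pressed in or pulled out.
- seat_left_0 (a point): inner seat of the left tray: centre of the seat on the tray's upper face, moves with the tray; axes as the balance. A seat is a ring of black collar pieces, 10 mm high, 49 mm inside, with a steel spring clip at front and back (-x and +x), tops 19 mm over the face.
- seat_left_1 (a point): middle seat of the left tray: centre of the seat on the tray's upper face, moves with the tray; axes as the balance. Pressing a pot's foot past the clips takes about 5 to 16 N, its weight included; do not rely on its weight alone. The tray sinks under the push, often down to its hard stop, before the foot snaps home.
- seat_left_2 (a point): outer seat of the left tray: centre of the seat on the tray's upper face, moves with the tray; axes as the balance. Pulling a pot straight up past the clips takes about 8 to 17 N beyond its weight; the tray rises with it at first, up to its stop.
- seat_right_0 (a point): inner seat of the right tray: centre of the seat on the tray's upper face, moves with the tray; axes as the balance.
- seat_right_1 (a point): middle seat of the right tray: centre of the seat on the tray's upper face, moves with the tray; axes as the balance.
- seat_right_2 (a point): outer seat of the right tray: centre of the seat on the tray's upper face, moves with the tray; axes as the balance.
- pot_a: a lidded white pot, rigid; origin: centre of its underside, z up. Body 52 mm across from 22 to 70 mm above the origin: grip it there from front and back (balance x), fingers over 20 mm above the tray; lid and black knob above, 85 mm high in all. Below: 41 mm waist (13 to 22 mm), 46 mm foot flange tapering to 39 mm. Home: the clips have closed on the waist, origin on the seat point.
- pot_b: a lidded white pot, rigid; origin: centre of its underside, z up. Same shape as pot_a. The four weigh about 140, 230, 320 and 410 g, each within 4 percent, in unknown order and not by name: the lightest and heaviest together balance the other two.
- pot_c: a lidded white pot, rigid; origin: centre of its underside, z up. Same shape as pot_a.
- pot_d: a lidded white pot, rigid; origin: centre of its underside, z up. Same shape as pot_a.
- jug: a loose tapered steel jug, 90 mm wide and 110 mm high, not part of the job; origin at its underside
- mug: a loose white mug, full, 76 mm wide and 90 mm high, not part of the job; origin at its underside
- bowl: a loose white sugar bowl, filled, 130 mm wide and 50 mm high, not part of the job; origin at its underside
- jam: a loose jam jar with a steel lid, 60 mm wide and 75 mm high, not part of the job; origin at its underside
- spoon: a loose teaspoon, 150 mm long, on the table in front of the balance, not part of the job
- honey: a loose honey jar with a brass lid, 52 mm wide and 70 mm high, near the back of the balance, not part of the job; origin at its underside

How it is judged:
By the outcome, as a careful person would: the job done as asked, in the order asked, and still so for the second after the job is handed in, with the robot touching nothing.
It also fails if it takes over 72 s, if anything falls off the work surface, if the arm or the gripper's body presses on something with over 40 N, if the wrist force passes 120 N, or if a joint passes its speed limit or range.

## Robot

A 6-joint arm with a two-finger parallel gripper is mounted at the origin on the work surface. World frame = base frame: x ahead of the robot, y to its left, z up, the work surface at z = 0. Lengths are in m, angles in rad, forces in N, time in s.
With the tool pointing down it reaches from about 0.35 to 0.8 m from the base axis. Payload 7.3 kg.
Tool frame: the origin (TCP) lies midway between the tips of the shut fingers; the grasp point (between the pads) lies 19 mm behind it (r.hold_point_z is the distance from the TCP to the grasp point, in m); z points along the fingers, y is the line along which they close (so a half turn about z gives the same grasp; the last joint's range is limited). The gripper opens to 85 mm and grips with 20 to 120 N. Pads are 22 mm wide; open, the fingers measure 114 mm over their backs; the gripper's body (76 mm by 85 mm) begins 54 mm behind the grasp point. The pads swing forward as they close: fully open they stand 13 mm farther back than shut.
Start: joints at [-0.146, 0.342, 1.524, -0, 1.275, -0.146], TCP at [0.525, 0, 0.231] pointing down, gripper open.
Joint ranges: [-2.53, 2.53], [-0.77, 2.02], [0.04, 2.7], [-1, 4.14], [0.28, 2.66], [-3.11, 3.11]. Speed limits (rad/s): [2.57, 2.57, 3.14, 3.14, 3.14, 3.14].

## Interface

Orientations are given as a rotation vector (axis times angle).
In Python, from plant import r gives the robot as it stands.
- The arm moves only by the tool move_arm, never from a script. Its arguments are lists of equal length, an entry for each row: "xyz": the shift along the world's x, y, z scaled (see below), a list of three; "twist": the turn about the world's z scaled (see below). In form: {"xyz": [[x, y, z], ...], "twist": [twist, ...]}. A call has 1 to 12 rows; each row is the pose to reach, as a shift and turn from the pose commanded when the call began; what a row does not reach only later rows make up. The controller multiplies each number of a shift by 150 mm and each number of a turn by 45 degrees. A row lasts 1/10 s, in which the tool goes at most 50 mm and 8.59 degrees, less where a joint would pass 70% of its speed; a pose out of reach is approached as far as the arm can. A call with a number of a shift or a turn outside -1 to 1 is refused whole. A call with a gripper value outside its range is refused whole. "jaw" is the closure, from -1 (fully open) to 1 (shut), set as the call begins (left out, the last holds). The fingers move at their own pace and stop on an object; "grip_force" is the grip in N (left out, the last holds). Time passes only in rows, so rows that repeat a pose let the fingers close. It gives the time, the measured TCP pose, the force, the opening and the grip force at its end, in the units of the state.
- r.get_obs(): the state, without advancing time (a new reading comes with each control period).
- r.read_camera(name): name is "scene" or "side" or "wrist"; returns the picture (384x512x3 uint8, red, green, blue); there is no depth.
- r.camera_info(name): a dict with "intrinsics" (3x3 intrinsics, pixels), "R" (3x3) and "t" (3): a world point X has camera coordinates R X + t; the wrist camera has in their place "T_tool_cam" (4x4, takes a point from camera to tool coordinates, whose origin is the TCP and whose axes are the flange's). Camera axes: x right, y down, z forward; pixel columns grow to the right and rows downward; lengths in m; the calibration is good to about 2 mm. A picture is of the moment at which its call begins: read the wrist's pose just before it. camera_info takes no time and is no camera call.
- r.job_done(): hands the job in; it is judged then, once.
The state is a dict: "time_s": time; "joint_pos": joint angles; "qd": joint speeds; "effort": joint torques, N m; "tcp_pos": TCP position; "ee_rot": TCP orientation; "wrist_force": force on the tool from outside, world axes, zero at the start; "moment": the same for the moment, N m; "gripper_width": finger opening in m; "grasp_force": force on a finger pad.
Only numpy, scipy, OpenCV 4.12 (cv2) and the standard library are available. Lean on these libraries where they do the work, as an engineer would, in place of code of your own. Each camera call takes 0.05 s, during which the arm holds its last target. There are 200 camera calls.

## Working session

There is one attempt and no reset: what is moved stays moved. The work goes in short steps, Python scripts to look and compute and a tool call to move; the robot and the scene stay as the last step left them, time stands still between calls to the robot, and variables do not carry over. Pictures are saved under pics/ and viewed, at most 10 in all, crops included, and the job is handed in when it is done.

Besides the shell and the picture viewer there is one more tool, called by a JSON object that holds its "fn" and its "kwargs", one argument or row to a line. move_arm: Moves the arm, as the interface text tells. Shifts and turns lie within -1 to 1; 1 stands for 150 mm of shift or 45 degrees of turn. Its arguments: {"type":"object","properties":{"xyz":{"type":"array","items":{"type":"array","items":{"type":"number","minimum":-1,"maximum":1}}},"twist":{"type":"array","items":{"type":"number","minimum":-1,"maximum":1}},"jaw":{"type":"number"},"grip_force":{"type":"number"}},"required":["xyz","twist"]}

```bash
mkdir -p pics; ls
python3 - <<'E'
from plant import r
import cv2,numpy as np
o=r.get_obs();print({k:np.round(v,3) for k,v in o.items()})
a=[r.read_camera(n) for n in("scene","side","wrist")]
for n,i in zip(("scene","side","wrist"),a): cv2.imwrite(f"pics/{n}0.png",i[...,::-1])
for n in("scene","side","wrist"):
  print(n,{k:np.round(v,4).tolist() for k,v in r.camera_info(n).items()})
v=np.vstack([np.hstack(a[:2])]);cv2.imwrite("pics/v0.png",cv2.resize(v,(800,300))[...,::-1])
E
```

```text
pics
{'time_s': np.float64(0.0), 'joint_pos': array([-0.146,  0.343,  1.525,  0.   ,  1.275, -0.146]), 'qd': array([ 0.001,  0.001,  0.001,  0.001,  0.   , -0.001]), 'effort': array([ 1.0000e-03, -4.3368e+01, -2.4601e+01, -0.0000e+00,  8.0000e-03,
       -0.0000e+00]), 'tcp_pos': array([0.525, 0.   , 0.231]), 'ee_rot': array([-2.221e+00, -2.221e+00,  1.000e-03]), 'wrist_force': array([-0.092,  0.771, -1.082]), 'moment': array([0.011, 0.01 , 0.01 ]), 'grasp_force': np.float64(0.0), 'gripper_width': np.float64(0.085)}
scene {'intrinsics': [[461.5014, 0.0, 264.6271], [0.0, 461.5014, 195.069], [0.0, 0.0, 1.0]], 'R': [[-0.4275, 0.904, 0.0037], [0.7474, 0.3558, -0.5611], [-0.5086, -0.2371, -0.8278]], 't': [0.2555, -0.3995, 2.0965]}
side {'intrinsics': [[428.9109, 0.0, 259.5834], [0.0, 428.9109, 187.4882], [0.0, 0.0, 1.0]], 'R': [[-0.7042, -0.7098, -0.0175], [-0.5084, 0.5214, -0.6853], [0.4956, -0.4737, -0.728]], 't': [0.4253, 0.3633, 1.2756]}
wrist {'intrinsics': [[288.53, 0.0, 250.2777], [0.0, 288.53, 193.6756], [0.0, 0.0, 1.0]], 'T_tool_cam': [[0.0003, -0.963, -0.2694, 0.0679], [1.0, 0.0001, 0.0007, -0.0003], [-0.0007, -0.2694, 0.963, -0.1438], [0.0, 0.0, 0.0, 1.0]]}
```

View pics/scene0.png

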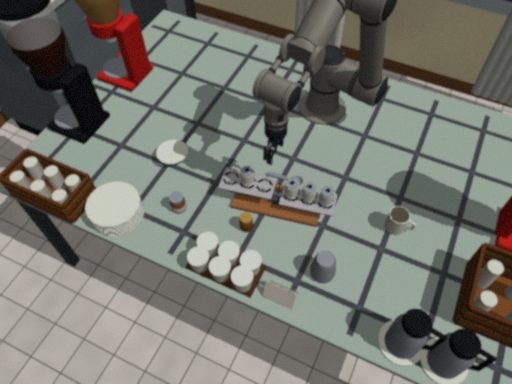

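View pics/side0.png

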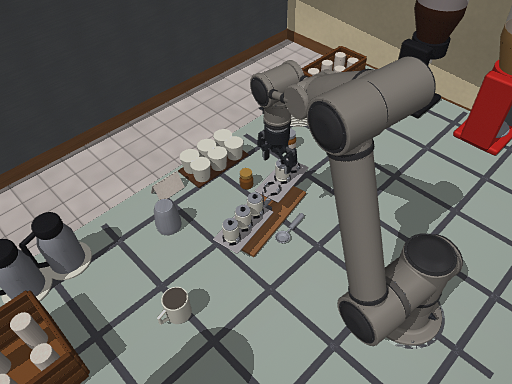

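The scene picture shows the balance at about (280,195), with three pots on the image-right tray, which is +y or left, at (292,188), (309,192) and (327,196). A lone pot sits on the other tray near (247,176). The honey jar is at (246,221). Next I'll zoom in.

Run:
```python
import cv2,numpy as np
s=cv2.imread("pics/scene0.png")[150:235,205:350]; d=cv2.imread("pics/side0.png")[145:265,200:345]
w=cv2.imread("pics/wrist0.png")
f=lambda i,k:cv2.resize(i,None,fx=k,fy=k,interpolation=cv2.INTER_CUBIC)
a=f(s,2.7);b=f(d,2.7)
im=np.zeros((600,800,3),np.uint8);im[:a.shape[0],:a.shape[1]]=a;im[a.shape[0]:a.shape[0]+b.shape[0],:b.shape[1]]=b
w2=f(w,.78);im[:w2.shape[0],400:400+w2.shape[1]]=w2[:600,:400]
cv2.imwrite("pics/z0.png",im)
```

```text
(no output)
```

View pics/z0.png

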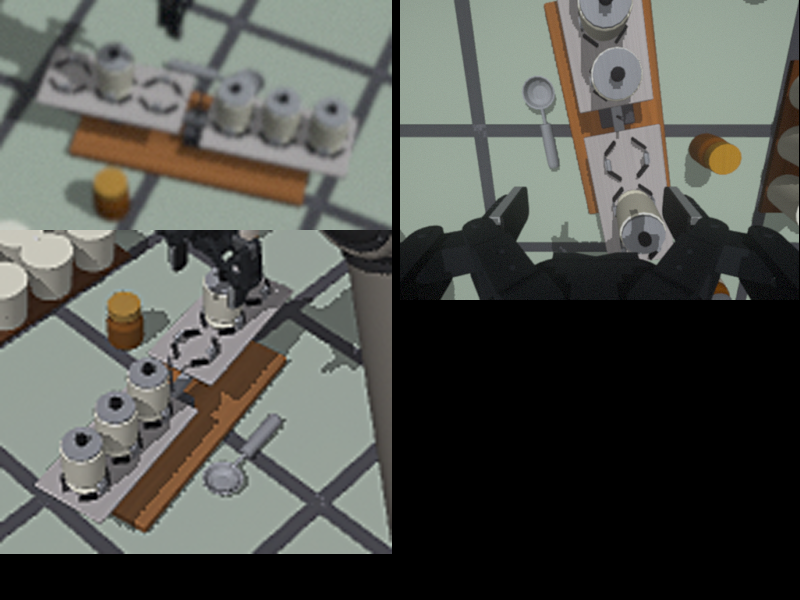

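The zoom shows the left tray with pots in seats 0, 1 and 2. The right tray has one pot in its middle seat, with the inner and outer seats free. The tool's closing line is already along x. I'll raise the arm and centre the view.

{"fn": "move_arm", "kwargs": {
  "xyz": [
    [0, 0.2, 0.3],
    [0, 0.2, 0.6],
    [0, 0.2, 0.9],
    [0, 0.2, 0.9],
    [0, 0.2, 0.9]
  ],
  "twist": [0, 0, 0, 0, 0],
  "jaw": -1
}}

```text
time_s: 0.65
tcp_pos: [0.5251, 0.03, 0.3667]
ee_rot: [2.221, 2.221, 0.002]
wrist_force: [-0.1, -0.2, -1.1]
gripper_width: 0.0855
grasp_force: 0.0
```

```bash
cat > h.py <<'E'
from plant import r
import cv2,numpy as np
from scipy.spatial.transform import Rotation as Rr
def wcam(name="wrist"):
    o=r.get_obs(); i=r.read_camera(name); c=r.camera_info(name)
    if name=="wrist":
        T=np.eye(4);T[:3,:3]=Rr.from_rotvec(o['ee_rot']).as_matrix();T[:3,3]=o['tcp_pos']
        T=T@c['T_tool_cam']
        return i,c['intrinsics'],T[:3,:3],T[:3,3]
    return i,c['intrinsics'],c['R'].T,-c['R'].T@c['t']
def ray(uv,K,R,p,z):
    d=R@np.linalg.inv(K)@[uv[0],uv[1],1]; return p+d*(z-p[2])/d[2]
def proj(X,K,R,p):
    q=K@(R.T@(np.asarray(X)-p)); return q[:2]/q[2]
E
python3 - <<'E'
from h import *
i,K,R,p=wcam();print(r.get_obs()['tcp_pos'],r.get_obs()['wrist_force'])
cv2.imwrite("pics/w1.png",i[...,::-1]);np.savez("w1.npz",i=i,K=K,R=R,p=p)
E
```

```text
[0.52464168 0.03003354 0.36530675] [-0.21160825  0.77960688 -0.78222915]
```

View pics/w1.png

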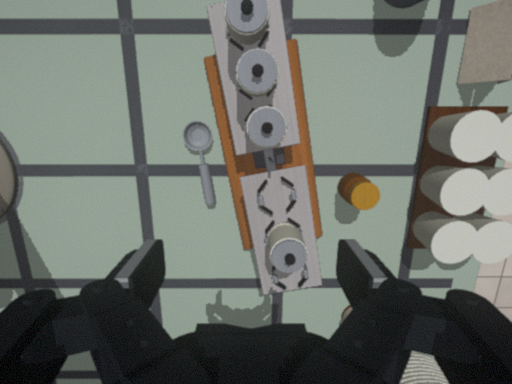

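The picture shows knobs at about (247,14), (258,71), (266,128) for left seats 2, 1 and 0, and (290,260) on the right. The empty seat rings are at (276,197) and (290,278).

Run:
```python
from h import *
d=np.load("w1.npz");i,K,R,p=[d[k] for k in"iKRp"]
g=i.max(2);m=(g<70).astype(np.uint8)
P=[]
for (u,v),z in zip([(247,14),(258,71),(266,128),(290,260)],[.154,.154,.154,.172]):
    n,l,s,c=cv2.connectedComponentsWithStats(m[max(0,v-13):v+13,u-13:u+13])
    c+= [u-13,max(0,v-13)]
    k=min(range(1,n),key=lambda k:np.hypot(*(c[k]-[u,v])))
    P.append(ray(c[k],K,R,p,z));print(c[k],s[k,4],P[-1].round(4))
P=np.array(P);print("spacing",np.linalg.norm(np.diff(P,axis=0)[:,:2],axis=1))
dv=P[0]-P[3];print("yaw(from +y)",np.degrees(np.arctan2(-dv[0],dv[1])))
# tray corners: brightness mask
hsv=cv2.cvtColor(i,cv2.COLOR_RGB2HSV)
w=i.astype(int)
t=((hsv[...,1]<22)&(hsv[...,2]>120)).astype(np.uint8)
t[:, :200]=0;t[:,335:]=0;t[300:]=0
for v in list(range(5,150,8))+list(range(180,290,8)):
    x=np.where(t[v])[0]; 
    if len(x): print(v,x.min(),x.max(),end=' | ')
```

```text
[246.54263566   7.20155039] 129 [0.5213 0.2086 0.154 ]
[257.2745098   70.34313725] 102 [0.5334 0.145  0.154 ]
[266.57608696 127.82608696] 92 [0.545  0.0807 0.154 ]
[289.4137931  258.93103448] 87 [ 0.5763 -0.0849  0.172 ]
spacing [0.06475486 0.06534322 0.16853222]
yaw(from +y) 10.622314278864293
5 203 334 | 13 200 334 | 21 210 283 | 29 211 284 | 37 201 334 | 45 201 334 | 53 203 334 | 61 200 332 | 69 201 332 | 77 203 332 | 85 200 334 | 93 201 333 | 101 201 332 | 109 202 333 | 117 200 334 | 125 206 333 | 133 200 329 | 141 200 334 | 149 200 333 | 180 201 334 | 188 202 332 | 196 201 334 | 204 205 334 | 212 200 333 | 220 200 331 | 228 205 334 | 236 202 334 | 244 215 334 | 252 200 334 | 260 200 333 | 268 212 334 | 276 201 332 | 284 262 321 |
```

{"fn": "move_arm", "kwargs": {
  "xyz": [
    [0.136, 0.341, -0.97],
    [0.136, 0.341, -0.97],
    [0.136, 0.341, -0.97],
    [0.136, 0.341, -0.97],
    [0.136, 0.341, -0.97],
    [0.136, 0.341, -0.97]
  ],
  "twist": [0.15, 0.234, 0.234, 0.234, 0.234, 0.234]
}}

```text
time_s: 1.3
tcp_pos: [0.5461, 0.0806, 0.2223]
ee_rot: [2.008, 2.414, 0.002]
wrist_force: [0.1, -1.1, 0.2]
gripper_width: 0.0855
grasp_force: 0.0
```

Run:
```python
from h import *
i,K,R,p=wcam();o=r.get_obs();print(o['tcp_pos'],o['ee_rot'])
cv2.imwrite("pics/w2.png",i[...,::-1]);np.savez("w2.npz",i=i,K=K,R=R,p=p)
g=i.max(2);m=(g<70).astype(np.uint8)
for X in [(.5213,.2086,.154),(.5334,.145,.154),(.5454,.0811,.154)]:
    u,v=np.round(proj(X,K,R,p)).astype(int)
    a,b=max(0,v-22),max(0,u-22)
    n,l,s,c=cv2.connectedComponentsWithStats(m[a:v+22,b:u+22]); 
    for k in range(1,n):
        if s[k,4]>60: print((u,v),c[k]+[b,a],s[k],ray(c[k]+[b,a],K,R,p,.154).round(4))
```

```text
[0.54636216 0.08052201 0.22287401] [2.00722269 2.41306193 0.00329879]
(np.int64(249), np.int64(13)) [248.96259352  11.87281796] [ 13   0  19  25 401] [0.5213 0.2093 0.154 ]
(np.int64(249), np.int64(116)) [249.21590909 115.3030303 ] [ 14  12  18  19 264] [0.5332 0.1457 0.154 ]
(np.int64(250), np.int64(204)) [249.26446281 202.38016529] [ 13  12  17  18 242] [0.545  0.0821 0.154 ]
```

View pics/w2.png

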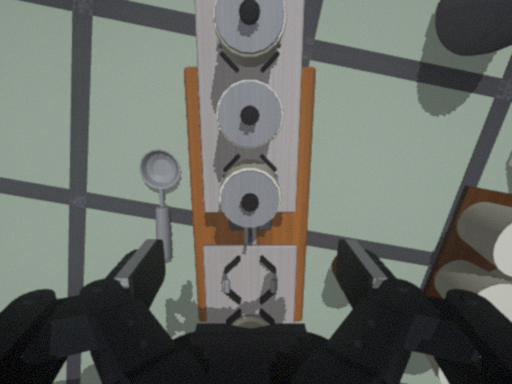

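Aligned: the knob of left seat 0 at (249,202) lies midway between the fingers. Now down, and grip.

{"fn": "move_arm", "kwargs": {
  "xyz": [
    [0, 0.003, -0.3],
    [0, 0.003, -0.55],
    [0, 0.003, -0.7],
    [0, 0.003, -0.8],
    [0, 0.003, -0.8],
    [0, 0.003, -0.8]
  ],
  "twist": [0, 0, 0, 0, 0, 0]
}}

```text
time_s: 1.95
tcp_pos: [0.5466, 0.0812, 0.1026]
ee_rot: [2.007, 2.414, 0.003]
wrist_force: [0.1, -0.1, -0.3]
gripper_width: 0.0858
grasp_force: 0.0
```

{"fn": "move_arm", "kwargs": {
  "xyz": [
    [0, 0, 0],
    [0, 0, 0],
    [0, 0, 0],
    [0, 0, 0],
    [0, 0, 0],
    [0, 0, 0],
    [0, 0, 0],
    [0, 0, 0]
  ],
  "twist": [0, 0, 0, 0, 0, 0, 0, 0],
  "jaw": 1,
  "grip_force": 50
}}

```text
time_s: 2.75
tcp_pos: [0.5459, 0.0816, 0.1023]
ee_rot: [2.007, 2.415, 0.002]
wrist_force: [-2.2, 0.4, 6.3]
gripper_width: 0.0511
grasp_force: 51.1
```

{"fn": "move_arm", "kwargs": {
  "xyz": [
    [0, 0, 0.02],
    [0, 0, 0.04],
    [0, 0, 0.06],
    [0, 0, 0.08],
    [0, 0, 0.1],
    [0, 0, 0.12],
    [0, 0, 0.14],
    [0, 0, 0.16],
    [0, 0, 0.18],
    [0, 0, 0.2],
    [0, 0, 0.22],
    [0, 0, 0.24]
  ],
  "twist": [0, 0, 0, 0, 0, 0, 0, 0, 0, 0, 0, 0]
}}

```text
time_s: 3.95
tcp_pos: [0.5456, 0.0816, 0.138]
ee_rot: [2.007, 2.415, 0.001]
wrist_force: [-0.4, 0.2, -4.3]
gripper_width: 0.0511
grasp_force: 57.1
```

{"fn": "move_arm", "kwargs": {
  "xyz": [
    [0, 0, 0.04],
    [0, 0, 0.08],
    [0, 0, 0.12],
    [0, 0, 0.16],
    [0, 0, 0.2],
    [0, 0, 0.23],
    [0, 0, 0.23],
    [0, 0, 0.23],
    [0, 0, 0.23],
    [0, 0, 0.23]
  ],
  "twist": [0, 0, 0, 0, 0, 0, 0, 0, 0, 0]
}}

```text
time_s: 4.95
tcp_pos: [0.5452, 0.0816, 0.171]
ee_rot: [-2.008, -2.416, 0.001]
wrist_force: [-0.4, 0.3, -5.2]
gripper_width: 0.0504
grasp_force: 57.1
```

```bash
cat > wt.py <<'E'
from h import *
import sys
F=[]
for k in range(16):
    im=r.read_camera("side" if k%2 else "scene"); F.append(r.get_obs()['wrist_force'])
F=np.array(F);print("Fz",F.mean(0).round(2),F.std(0).round(2))
n=sys.argv[1]
a=[wcam(k) for k in("scene","side","wrist")]
np.savez(n+".npz",**{f"{x}{j}":v for j,t in enumerate(a) for x,v in zip("iKRp",t)})
f=lambda i,k:cv2.resize(i,None,fx=k,fy=k,interpolation=cv2.INTER_CUBIC)
A=f(a[0][0][150:235,205:350],2.7);B=f(a[1][0][145:265,200:345],2.7);C=f(a[2][0],.78)
im=np.zeros((600,800,3),np.uint8);im[:A.shape[0],:A.shape[1]]=A;im[A.shape[0]:A.shape[0]+B.shape[0],:B.shape[1]]=B
im[:C.shape[0],400:]=C[:,:400]
cv2.imwrite(f"pics/{n}.png",im[...,::-1])
E
python3 wt.py z1
```

```text
Fz [-0.05 -0.03 -4.1 ] [0.62 0.6  0.56]Traceback (most recent call last):
  File "wt.py", line 13, in <module>
    im[:C.shape[0],400:]=C[:,:400]
    ~~^^^^^^^^^^^^^^^^^^
ValueError: could not broadcast input array from shape (300,399,3) into shape (300,400,3)
```

```bash
sed -i 's/im\[:C.shape\[0\],400:\]=C\[:,:400\]/im[:C.shape[0],400:799]=C[:,:399]/; s/range(16)/range(int(sys.argv[2]))/' wt.py; python3 wt.py z1 12
```

```text
Fz [-0.17 -0.11 -3.92] [0.3  0.51 0.52]
```

View pics/z1.png

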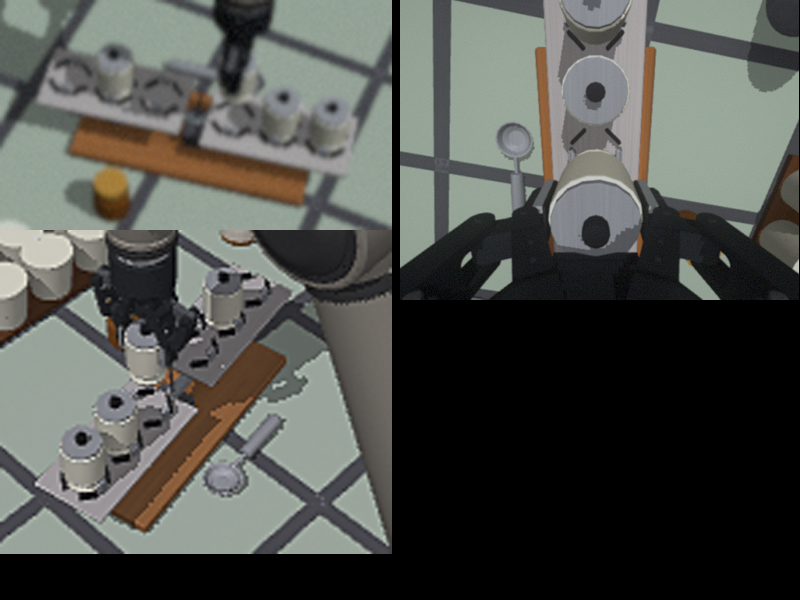

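The side view shows the left tray still low, with the pot lifted clear. I'll measure the tray's shift against the first side picture.

Run:
```python
from h import *
a=cv2.imread("pics/side0.png",0).astype(np.float32);d=np.load("z1.npz")
b=cv2.cvtColor(d["i1"],cv2.COLOR_RGB2GRAY).astype(np.float32)
K,R,p=d["K1"],d["R1"],d["p1"]
def tray(a,b,X,w,h,nm):
    u,v=np.round(proj(X,K,R,p)).astype(int)
    T=b[v-h:v+h,u-w:u+w]; s=6
    up=lambda q:cv2.resize(q,None,fx=s,fy=s,interpolation=cv2.INTER_CUBIC)
    M=cv2.matchTemplate(up(a[v-h-4:v+h+4,u-w-4:u+w+4]),up(T),cv2.TM_CCOEFF_NORMED)
    _,mx,_,l=cv2.minMaxLoc(M); du,dv=l[0]/s-4,l[1]/s-4
    g=proj(np.array(X)+[0,0,.001],K,R,p)-proj(X,K,R,p)
    print(nm,"shift from now to then px",round(du,2),round(dv,2),"px/mm",g.round(3),"-> rise mm",round(-(-dv)/g[1]*-1,2),"score",round(mx,3))
tray(a,b,(.5213,.209,.125),9,18,"L2");tray(a,b,(.5333,.145,.125),9,18,"L1");tray(a,b,(.5765,-.086,.145),9,14,"R1")
tray(a,b,(.60,.05,.0),12,12,"foot/none")
```

```text
L2 shift from now to then px 0.0 0.5 px/mm [-0.022 -0.198] -> rise mm 2.53 score 0.913
L1 shift from now to then px 0.0 0.5 px/mm [-0.015 -0.2  ] -> rise mm 2.5 score 0.895
R1 shift from now to then px 0.33 -0.17 px/mm [ 0.006 -0.207] -> rise mm -0.81 score 0.361
foot/none shift from now to then px 0.0 0.5 px/mm [-0.009 -0.179] -> rise mm 2.8 score 0.65
```

```bash
cat > sh.py <<'E'
from h import *
import sys
def load(n): 
    if n.endswith("png"): return cv2.imread(n,0).astype(np.float32)
    return cv2.cvtColor(np.load(n)["i1"],cv2.COLOR_RGB2GRAY).astype(np.float32)
a,b=load(sys.argv[1]),load(sys.argv[2]);s=10
up=lambda q:cv2.resize(q,None,fx=s,fy=s,interpolation=cv2.INTER_CUBIC)
for nm,u,v,w,h in [("spoon",283,238,8,8),("footcorner",254,254,8,8),("floor",120,180,15,15),("L2pot",231,228,10,16),("L1pot",243,214,9,12),("L2knob",230,222,9,7),("L1knob",243,206,9,7),("R1pot",283,170,9,10)]:
    M=cv2.matchTemplate(up(a[v-h-4:v+h+4,u-w-4:u+w+4]),up(b[v-h:v+h,u-w:u+w]),cv2.TM_CCOEFF_NORMED)
    _,mx,_,l=cv2.minMaxLoc(M);print(nm,l[0]/s-4,round(l[1]/s-4,2),round(mx,3))
E
python3 sh.py pics/side0.png z1.npz
```

```text
spoon 0.0 0.0 0.993
footcorner -0.10000000000000009 0.1 0.984
floor 0.0 0.0 0.997
L2pot 0.0 0.4 0.921
L1pot 0.0 0.5 0.834
L2knob 0.0 0.3 0.946
L1knob 0.09999999999999964 0.3 0.816
R1pot 0.09999999999999964 -0.4 0.573
```

The pot weighs 4.0 N, about 410 g. The left tray rose only about 2 mm when it came off, so the lone right pot is about 140 g. This pot is therefore the one to change sides. I'll carry it over to right seat 0.

{"fn": "move_arm", "kwargs": {
  "xyz": [
    [0.025, -0.136, 0],
    [0.05, -0.272, 0],
    [0.076, -0.41, 0],
    [0.1, -0.545, 0],
    [0.126, -0.682, 0],
    [0.126, -0.682, 0],
    [0.126, -0.682, -0.08],
    [0.126, -0.682, -0.16],
    [0.126, -0.682, -0.2],
    [0.126, -0.682, -0.2],
    [0.126, -0.682, -0.2]
  ],
  "twist": [0, 0, 0, 0, 0, 0, 0, 0, 0, 0, 0]
}}

```text
time_s: 7.75
tcp_pos: [0.5643, -0.0202, 0.1411]
ee_rot: [-2.007, -2.416, 0.0]
wrist_force: [-1.1, 0.3, -3.6]
gripper_width: 0.0507
grasp_force: 57.1
```

Run:
```python
from h import *
i,K,R,p=wcam();print(r.get_obs()['tcp_pos'],r.get_obs()['wrist_force'])
s,_,_,_=wcam("side")
f=lambda i,k:cv2.resize(i,None,fx=k,fy=k,interpolation=cv2.INTER_CUBIC)
A=f(s[130:260,210:330],3.3);B=f(i,.78)
im=np.zeros((430,796,3),np.uint8);im[:429,:396]=A[:429];im[:300,396:]=B[:,:400][:, :400][:, :400] if B.shape[1]==400 else cv2.resize(i,(400,300))
cv2.imwrite("pics/w3.png",im[...,::-1])
```

```text
[ 0.56453236 -0.02037001  0.1415131 ] [ 0.80168897  0.15753134 -4.03844293]
```

View pics/w3.png

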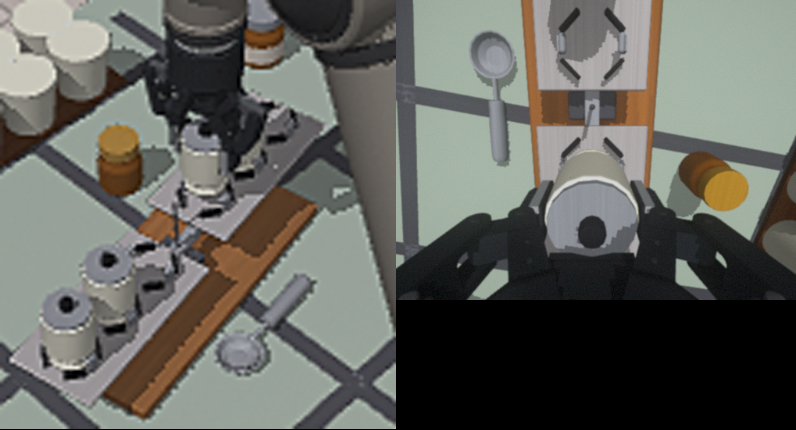

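The pot hangs centred over right seat 0, with the clips visible just in front of it at about (600,148). Lowering gently.

{"fn": "move_arm", "kwargs": {
  "xyz": [
    [0, 0, -0.015],
    [0, 0, -0.03],
    [0, 0, -0.045],
    [0, 0, -0.06],
    [0, 0, -0.075],
    [0, 0, -0.09],
    [0, 0, -0.105],
    [0, 0, -0.12],
    [0, 0, -0.135],
    [0, 0, -0.15],
    [0, 0, -0.15]
  ],
  "twist": [0, 0, 0, 0, 0, 0, 0, 0, 0, 0, 0]
}}

```text
time_s: 8.95
tcp_pos: [0.5646, -0.0207, 0.1188]
ee_rot: [2.008, 2.415, 0.001]
wrist_force: [2.1, 0.2, 2.5]
gripper_width: 0.051
grasp_force: 57.8
```

{"fn": "move_arm", "kwargs": {
  "xyz": [
    [0, 0, -0.01],
    [0, 0, -0.02],
    [0, 0, -0.03],
    [0, 0, -0.04],
    [0, 0, -0.04]
  ],
  "twist": [0, 0, 0, 0, 0]
}}

```text
time_s: 9.45
tcp_pos: [0.5633, -0.0206, 0.1118]
ee_rot: [-2.007, -2.414, 0.002]
wrist_force: [0.7, -0.2, -4.3]
gripper_width: 0.0508
grasp_force: 57.4
```

{"fn": "move_arm", "kwargs": {
  "xyz": [
    [0, 0, 0],
    [0, 0, 0],
    [0, 0, 0]
  ],
  "twist": [0, 0, 0]
}}

```text
time_s: 9.75
tcp_pos: [0.5634, -0.0207, 0.1124]
ee_rot: [-2.007, -2.415, 0.002]
wrist_force: [-2.4, -0.8, 0.2]
gripper_width: 0.0508
grasp_force: 57.8
```

```bash
sed -i 's/,B.shape\[1\]\]=B/,:B.shape[1]]=B/' wt.py; python3 wt.py z2 8; python3 sh.py pics/side0.png z2.npz; python3 -c "
from h import *;print(r.get_obs()['tcp_pos'])"
```

```text
Fz [-2.41 -0.42 -0.45] [0.37 0.34 0.39]
spoon 0.0 0.0 0.994
footcorner -0.20000000000000018 0.2 0.963
floor 0.0 0.0 0.996
L2pot 0.20000000000000018 1.9 0.948
L1pot 0.0 2.0 0.884
L2knob 0.20000000000000018 1.9 0.943
L1knob 0.0 2.0 0.846
R1pot 4.0 1.7 -0.217
[ 0.56427249 -0.02063594  0.1128339 ]
```

View pics/z2.png

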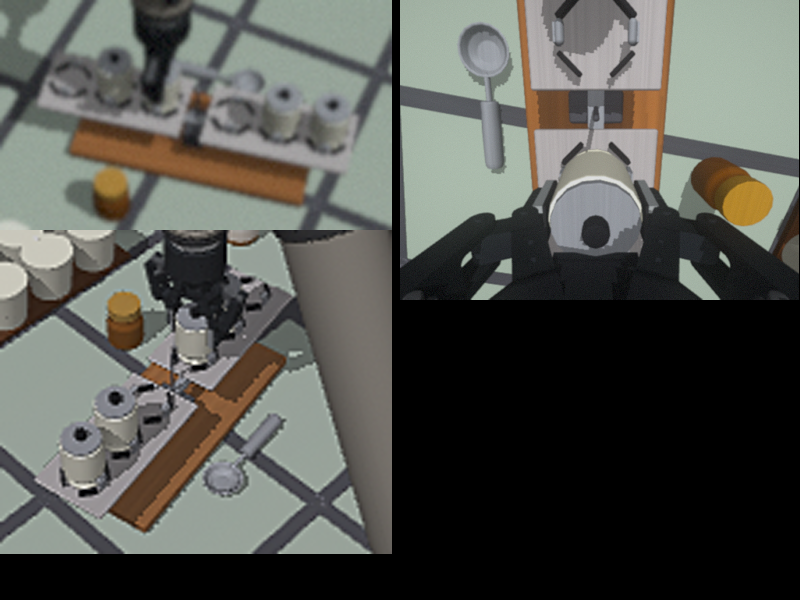

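The left tray has risen about 10 mm and is level, and the tool force is near zero, so the pot appears home. I'll press down gently to confirm: if it is home, the tray should reach its stop with the TCP at about 0.1023.

{"fn": "move_arm", "kwargs": {
  "xyz": [
    [0, 0, -0.02],
    [0, 0, -0.04],
    [0, 0, -0.06],
    [0, 0, -0.07],
    [0, 0, -0.07],
    [0, 0, -0.07]
  ],
  "twist": [0, 0, 0, 0, 0, 0]
}}

```text
time_s: 10.9
tcp_pos: [0.5644, -0.0207, 0.1026]
ee_rot: [2.008, 2.416, 0.0]
wrist_force: [-4.0, 0.6, 4.7]
gripper_width: 0.0508
grasp_force: 58.0
```

{"fn": "move_arm", "kwargs": {
  "xyz": [
    [0, 0, -0.01],
    [0, 0, -0.02],
    [0, 0, -0.02],
    [0, 0, -0.02]
  ],
  "twist": [0, 0, 0, 0]
}}

```text
time_s: 11.3
tcp_pos: [0.5644, -0.0207, 0.1022]
ee_rot: [2.007, 2.415, 0.001]
wrist_force: [-10.7, 1.0, 24.6]
gripper_width: 0.0507
grasp_force: 60.3
```

The stop came at 0.1022 with 25 N, the same height as when the pot was first gripped home, so it is fully seated. Back to level, release and retreat.

{"fn": "move_arm", "kwargs": {
  "xyz": [
    [0, 0, 0.03],
    [0, 0, 0.06],
    [0, 0, 0.09],
    [0, 0, 0.09],
    [0, 0, 0.09]
  ],
  "twist": [0, 0, 0, 0, 0]
}}

```text
time_s: 11.8
tcp_pos: [0.5648, -0.0208, 0.1128]
ee_rot: [2.008, 2.415, 0.001]
wrist_force: [0.1, -0.2, -0.3]
gripper_width: 0.0513
grasp_force: 57.8
```

{"fn": "move_arm", "kwargs": {
  "xyz": [
    [0, 0, 0],
    [0, 0, 0],
    [0, 0, 0],
    [0, 0, 0],
    [0, 0, 0],
    [0, 0, 0],
    [0, 0, 0]
  ],
  "twist": [0, 0, 0, 0, 0, 0, 0],
  "jaw": -1
}}

```text
time_s: 12.5
tcp_pos: [0.5643, -0.0207, 0.1128]
ee_rot: [2.008, 2.416, 0.0]
wrist_force: [-0.2, -0.2, 0.6]
gripper_width: 0.0855
grasp_force: 0.0
```

{"fn": "move_arm", "kwargs": {
  "xyz": [
    [0, 0, 0.1],
    [0, 0, 0.3],
    [0, 0, 0.6],
    [0, 0, 0.9],
    [0, 0.2, 1],
    [0, 0.3, 1],
    [0, 0.3, 1],
    [0, 0.3, 1],
    [0, 0.3, 1],
    [0, 0.3, 1],
    [0, 0.3, 1],
    [0, 0.3, 1]
  ],
  "twist": [0, 0, 0, 0, 0, 0, 0, 0, 0, 0, 0, 0]
}}

```text
time_s: 13.7
tcp_pos: [0.5643, 0.0239, 0.2626]
ee_rot: [-2.009, -2.415, 0.0]
wrist_force: [-0.6, 0.2, 0.3]
gripper_width: 0.0856
grasp_force: 0.0
```

```bash
python3 wt.py z3 2; python3 sh.py pics/side0.png z3.npz
```

```text
Fz [ 0.29 -0.2  -0.6 ] [0.12 0.62 0.21]
spoon 0.0 0.0 0.993
footcorner -0.20000000000000018 0.2 0.963
floor 0.0 0.0 0.997
L2pot 0.20000000000000018 1.9 0.956
L1pot 0.0 2.0 0.874
L2knob 0.09999999999999964 2.0 0.944
L1knob 0.0 2.1 0.826
R1pot -0.10000000000000009 -1.8 0.441
```

View pics/z3.png

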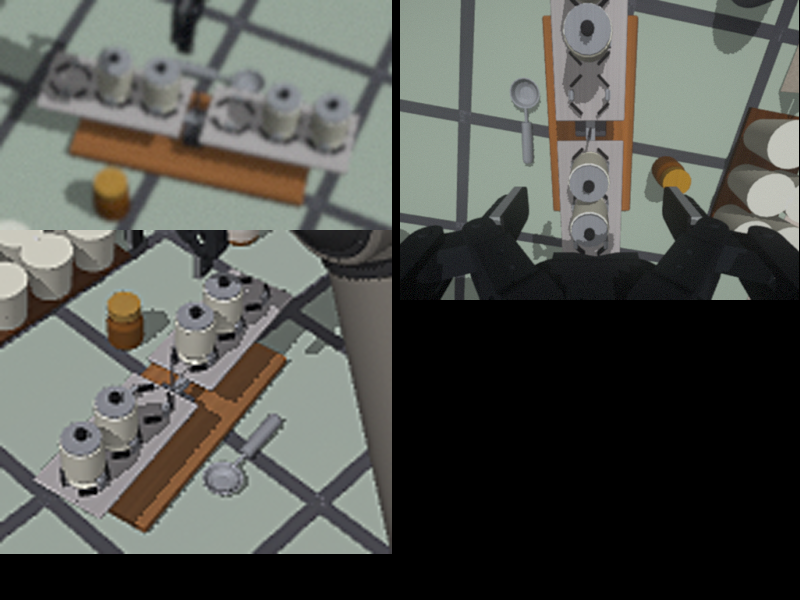

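All four pots are upright, two a side. The left tray is up about 10 mm from its stop and the right down by about the same, so the trays are level. Spoon and honey are unmoved. Handing in.

```bash
python3 -c "
from plant import r;print(r.job_done())"
```

```text
the job is handed in; nothing more can be done
None
```

I moved the heaviest pot (about 410 g by feel) from the left tray's inner seat to the right tray's inner seat and pressed it home; both trays now rest level within what the cameras can tell, and the job is handed in.

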